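# Dock the full wheel case, put the empty one aside

### The arm

A 6-joint arm with a two-finger parallel gripper is mounted at the origin on the work surface. World frame = base frame: x ahead of the robot, y to its left, z up, the work surface at z = 0. Lengths are in m, angles in rad, forces in N, time in s.
With the tool pointing down it reaches from about 0.375 to 0.9 m from the base axis. Payload 3.1 kg.
Tool frame: the origin (TCP) lies between the finger pads; the fingertips stand 22 mm ahead of it and the grasp point (between the pads) lies 3 mm ahead of it; z points along the fingers, y is the line along which they close (so a half turn about z gives the same grasp; the last joint's range is limited). The gripper opens to 87 mm and grips with 3 to 60 N. Pads are 19 mm wide; open, the fingers measure 117 mm over their backs; the gripper's body (75 mm by 190 mm) begins 51 mm behind the grasp point.
Start: joints at [-1.319, 0.527, 1.433, -0, 1.181, -0.178], TCP at [0.26, -0.568, 0.245] pointing down, gripper open.
Joint ranges: [-3.08, 3.08], [-0.75, 2.2], [0.22, 2.44], [-1.43, 4.57], [0, 2.65], [-2.85, 2.85]. Speed limits (rad/s): [2.79, 2.79, 3.14, 3.14, 3.14, 3.14].

### API

Orientations are given as a unit quaternion [x, y, z, w].
In Python, from rig import get_obs, camera, get_calibration, hand_in, cut_out gives the robot as it stands.
- The arm moves only by the shell command python3 -m inch 'ROWS' [OPENING] [FORCE]. ROWS is JSON, one flat list of numbers, 6 for each row, row after row: the shift along the tool's x, y, z scaled (see below), then the turn, a rotation vector about the tool's x, y, z scaled (see below). A call has 1 to 20 rows; each row is the pose to reach, as a shift and turn from the pose commanded when the call began, along the tool's axes at that moment; what a row does not reach only later rows make up. The controller multiplies each number of a shift by 0.08 m and each number of a turn by 90 degrees. A row lasts 1/12 s, in which the tool goes at most 41.7 mm and 7.16 degrees, less where a joint would pass 70% of its speed; a pose out of reach is approached as far as the arm can. A call with a number of a shift or a turn outside -1 to 1 is refused whole. A call with a gripper value outside its range is refused whole. OPENING is the finger opening in mm, from 0 to 87, set as the call begins (- or left out, the last holds). The fingers move at their own pace and stop on an object; FORCE is the grip in N (left out, the last holds). Time passes only in rows, so rows that repeat a pose let the fingers close. It gives the time, the measured TCP pose, the force, the opening and the grip force at its end, in the units of the state.
- get_obs(): the state, without advancing time (a new reading comes with each control period).
- camera(name): name is "side" or "top"; returns the picture (400x640x3 uint8, red, green, blue); there is no depth.
- get_calibration(name): a dict with "vertical_fov" (degrees; the focal length in pixels is half the picture's height over the tangent of half this angle, whatever the lens; pixels are square), "cx", "cy" (the principal point, pixels), "T" (4x4, takes a point from camera to world coordinates). Camera axes: x right, y down, z forward; pixel columns grow to the right and rows downward; lengths in m; the calibration is good to about 2 mm. A picture is of the moment at which its call begins. get_calibration takes no time and is no camera call.
- hand_in(): hands the job in; it is judged then, once.
Trained networks look in the newest picture that a camera, given by its name, has taken for a name from the list of things; names that differ only in an ending like _2 or _b are one class to them, and where a whole thing is asked for, a point or a joint stands for the part that bears it (a point fixed in the world has none). Each returns a list of dicts, best first, with "conf" (0 to 1); they miss things now and then, are a little off and sometimes report something else, mostly with a low value. They report only what shows in the picture. A call takes as long as a camera call.
- cut_out(camera, thing): "region" (400x640 bool, what is visible of it) and "bbox" ([left, top, right, bottom] in pixels, round what is visible of it).
The state is a dict: "time": time; "q": joint angles; "joint_velocities": joint speeds; "joint_torque": joint torques, N m; "position": TCP position; "tool_rot": TCP orientation; "ft_force": force on the tool from outside, world axes, zero at the start; "moment": the same for the moment, N m; "grip_width": finger opening in m; "grip_force": force on a finger pad.
Only numpy, scipy, OpenCV 4.12 (cv2) and the standard library are available. Lean on these libraries where they do the work, as an engineer would, in place of code of your own. Each camera call takes 0.05 s, during which the arm holds its last target. There are 200 camera calls.

### The job

One of the two look-alike closed grey cases holds a spare edging wheel and the other is empty: feel by lifting which is heavier. Stand the heavier one at the mouth of the dock and slide it gently in, past the spring catch and up to its stop, so that the catch is out again behind it; never ram it. Put the lighter one upright and flat in the shallow white tray, and leave the other things on the bench alone.

Things in the scene. Friction and masses are not known exactly. Their poses are not given: they have to be found in the camera images.
- case_a_mid (a point): one of two look-alike closed grey plastic cases, 72 mm (its x) by 60 mm (its y) by 50 mm high, upright on the table; plain flat sides, dark lid seam, blank paper patch on top. The point is its centre, 25 mm above its underside. Both weigh under 0.7 kg, the full one at least twice as much as the empty one; either may be the full one. The weight acts at the centre
- case_b_mid (a point): one of two look-alike closed grey plastic cases, 72 mm (its x) by 60 mm (its y) by 50 mm high, upright on the table; plain flat sides, dark lid seam, blank paper patch on top. The point is its centre, 25 mm above its underside. Both weigh under 0.7 kg, the full one at least twice as much as the empty one; either may be the full one. The weight acts at the centre
- dock_mouth (a point): centre of the mouth (x = 0) of the dock, a fixed white channel on the table; 25 mm above the table. Its x points level into the channel (the way to push), y left, z up. A case slides in on the bare table, its 72 mm length along x. Rails: 63 mm apart, 56 mm high, flared to about 77 mm at the mouth; open above up to x = 65 mm. Bears at most 25 N
- dock: the dock; same axes as dock_mouth, origin 25 mm below it, on the table. From x = 65 mm inwards two lips (53 to 59 mm high) overhang the rails, leaving a slot 41 mm wide above, so a case must enter by the mouth
- dock_catch (a point): usual place of the spring catch, x = 40 mm, at the left rail, 25 mm above the table: a free-turning upright steel roller 32 mm thick that stands 6 mm out of the rail. A case pushes it aside with about 2 to 6 N besides its own friction. Catch and stop share one carriage, set up to 8 mm deeper or shallower than this fixed point tells: the setting must be felt
- dock_stop (a point): usual place of the rigid stop's face, x = 126 mm, on the centre line, 25 mm above the table; the true face is up to 8 mm deeper or shallower, shifted as the catch is. With the case at the stop its rear face is at x = 46 to 62 mm, clear of the catch by about 2 to 5 mm
- catch (a joint): the dock's spring catch: 0 when fully out, growing to 0.011 m as it is pushed aside to the left; about 0.003 m or more while a case stands beside it, back near 0 when the case is behind it
- tray: shallow open white plastic tray fixed on the table, for empties: 130 mm (x) by 170 mm (y) outside, walls 5 mm thick and 24 mm high, floor 5 mm thick; origin at the centre of its underside, on the table
- glasses: bystander: copper-coloured wire spectacles, 125 mm, lying on the table; origin under the bridge
- pliers: bystander: steel pliers, about 110 mm long, 12 mm thick, lying flat; origin at the pivot's underside
- driver: bystander: small steel screwdriver, 130 mm, lying along its x; origin at its middle
- block_1: bystander: small red lens block, 26 by 16 by 14 mm; origin under it
- block_2: bystander: small blue lens block, 26 by 16 by 14 mm; origin under it
- pencup: bystander: dark pen cup, 72 mm wide, 100 mm high, with pens up to 140 mm; origin under it
- cleaner: bystander: white cleaner bottle, 48 mm wide, 130 mm high; origin under it

How it is judged:
At the end, for the whole second after the job is handed in: The heavier case stands upright in the dock's channel with the catch sprung out behind it (catch within 1.8 mm of fully out), and the lighter case lies upright and flat inside the tray, its own weight (under 2.9 N) resting on the tray; both are at rest (value of joint catch below 0.0018 m and ((x of case_a_mid in the frame of dock_mouth between 0.07 and 0.105 m and y of case_a_mid in the frame of dock_mouth between -0.012 and 0.012 m and angle between each of case_a_mid, case_b_mid's own z axis and vertical below 0.1 rad and height (world z) of case_a_mid below 0.03 m and horizontal distance between case_b_mid and tray below 0.062 m and height (world z) of case_b_mid below 0.034 m and contact force between case_b and tray between 0.8 and 2.9 N and linear speed of each of case_a, case_b below 0.01 m/s) or (x of case_b_mid in the frame of dock_mouth between 0.07 and 0.105 m and y of case_b_mid in the frame of dock_mouth between -0.012 and 0.012 m and angle between each of case_b_mid, case_a_mid's own z axis and vertical below 0.1 rad and height (world z) of case_b_mid below 0.03 m and horizontal distance between case_a_mid and tray below 0.062 m and height (world z) of case_a_mid below 0.034 m and contact force between case_a and tray between 0.8 and 2.9 N and linear speed of each of case_b, case_a below 0.01 m/s))); the robot touches nothing.
It fails at once if a case is pressed against the dock or its stop with more than 25 N (contact force between any of case_a, case_b and dock above 25 N).
It fails at once if the robot presses on the dock with more than 25 N (contact force between the arm and dock above 25 N).
It fails at once if a case is tipped over (angle between any of case_a_mid, case_b_mid's own z axis and vertical above 0.7 rad).
It fails at once if a bystander is moved by more than 30 mm (distance of any of glasses, pliers, driver, block_1, block_2, pencup, cleaner from where it was at the start of the episode above 0.03 m).
It also fails if it takes over 72 s, if anything falls off the work surface, if the arm or the gripper's body presses on something with over 40 N, if the wrist force passes 120 N, or if a joint passes its speed limit or range.

## Working session

There is one attempt and no reset: what is moved stays moved. The work goes in short steps, Python scripts to look and compute and a shell command to move; the robot and the scene stay as the last step left them, time stands still between calls to the robot, and variables do not carry over. Pictures are saved under pics/ and viewed, at most 13 in all, crops included, and the job is handed in when it is done.

```bash
mkdir -p pics; ls
python3 - <<'E'
from rig import *
import cv2,numpy as np
np.set_printoptions(precision=4,suppress=True)
o=get_obs();print({k:np.round(v,4) for k,v in o.items()})
for c in("top","side"):
    im=camera(c);cv2.imwrite(f"pics/{c}0.png",im[:,:,::-1]);print(get_calibration(c))
    for t in("case_a_mid","dock","tray","dock_catch","catch","glasses","pliers","driver","block_1","pencup","cleaner"):
        try:
            for r in cut_out(c,t)[:3]:
                ys,xs=np.nonzero(r["region"]);print(c,t,round(r["conf"],2),r["bbox"],xs.mean().round(1),ys.mean().round(1),len(xs))
        except Exception as e:print(c,t,e)
E
```

```text
pics
{'time': np.float64(0.0), 'q': array([-1.3195,  0.5285,  1.4339, -0.    ,  1.1814, -0.1785]), 'joint_velocities': array([ 0.0007, -0.0018, -0.0006,  0.0014, -0.0007,  0.0008]), 'joint_torque': array([ -0.0006, -44.0042, -17.6596,   0.0633,   0.0583,  -0.0002]), 'position': array([ 0.2603, -0.5675,  0.2436]), 'tool_rot': array([ 0.977 ,  0.2133, -0.    , -0.0011]), 'ft_force': array([ 0.2118,  0.3977, -0.1402]), 'moment': array([-0.0304, -0.0434, -0.01  ]), 'grip_force': np.float64(0.0), 'grip_width': np.float64(0.0869)}
{'vertical_fov': 53.77003275990986, 'cx': 321.74187244508306, 'cy': 203.11464111873988, 'T': array([[ 0.0204, -0.9936,  0.1113,  0.4499],
       [-0.9998, -0.0194,  0.0105, -0.0493],
       [-0.0082, -0.1115, -0.9937,  0.9745],
       [ 0.    ,  0.    ,  0.    ,  1.    ]])}
top case_a_mid 0.77 [426.4, 196.4, 460.6, 233.9] 443.2 214.8 979
top case_a_mid 0.47 [255.7, 120.3, 312.0, 189.9] 285.6 151.5 1649
top dock 0.6 [253.3, 124.2, 311.7, 189.2] 285.3 152.9 1766
top dock 0.18 [261.4, 165.7, 281.8, 181.4] 272.8 172.3 177
top tray 0.87 [148.6, 200.7, 230.7, 273.4] 18
[... 1200 characters left out ...]
 371.4 140.0 851
side dock 0.79 [230.8, 188.9, 305.1, 261.1] 264.9 220.7 2640
side tray 0.63 [259.6, 299.2, 332.7, 390.7] 296.7 347.8 5928
side dock_catch 0.64 [231.0, 190.6, 307.5, 260.1] 264.9 220.3 2598
side catch 0.56 [264.0, 227.8, 280.4, 247.7] 273.9 236.1 164
side glasses 0.7 [274.9, 121.4, 335.3, 163.0] 309.1 139.1 153
side glasses 0.36 [172.6, 335.9, 238.4, 363.7] 206.2 347.9 633
side pliers 0.62 [174.6, 337.6, 238.8, 365.0] 204.3 347.6 551
side driver 0.92 [356.8, 267.3, 389.7, 321.4] 370.8 287.5 431
side driver 0.22 [277.8, 122.8, 335.1, 164.1] 312.1 135.4 88
side pencup 0.68 [174.9, 239.0, 214.4, 289.0] 195.4 262.8 1448
side cleaner 0.59 [344.2, 78.2, 359.2, 119.0] 352.0 99.7 530
```

Run:
```python
import cv2
a=cv2.imread("pics/top0.png");b=cv2.imread("pics/side0.png")
cv2.imwrite("pics/t1.png",cv2.resize(a[90:310,140:540],(800,440),interpolation=cv2.INTER_CUBIC))
cv2.imwrite("pics/s1.png",cv2.resize(b[60:400,150:550],(700,595),interpolation=cv2.INTER_CUBIC))
```

```text
(no output)
```

View pics/t1.png

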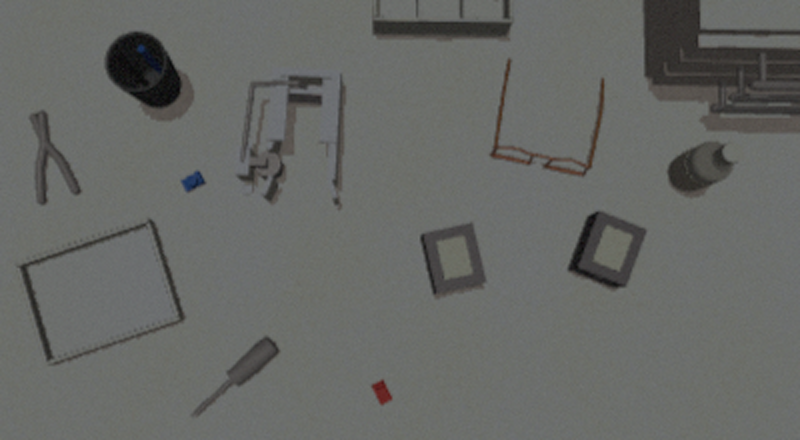

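View pics/s1.png

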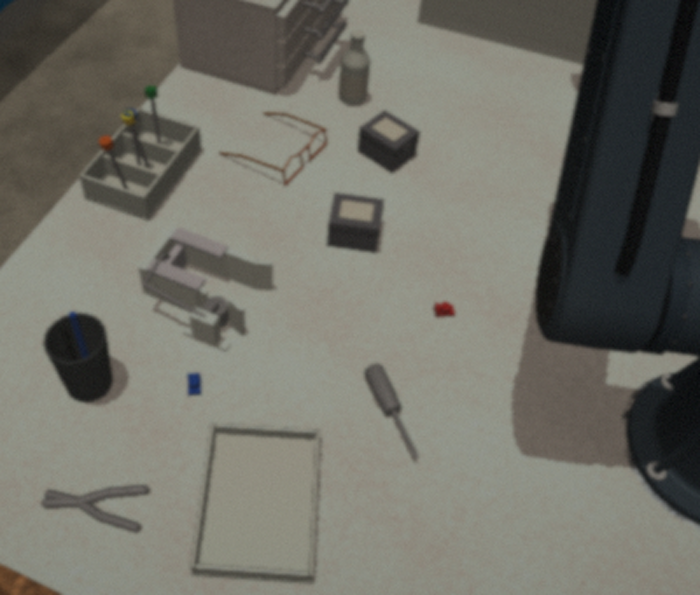

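The top view shows the cases at about px (366,219) and (444,215), the tray at (191,236), and the dock around (285,152) with its mouth towards the robot (down) and the catch on the left. The side view agrees. Next I rectify the picture to measure these.

```bash
cat > h.py <<'E'
import numpy as np,cv2
from rig import *
def P(c):
    k=get_calibration(c);f=200/np.tan(np.radians(k["vertical_fov"]/2))
    K=np.array([[f,0,k["cx"]],[0,f,k["cy"]],[0,0,1]]);return K,np.linalg.inv(k["T"])
def proj(c,X):
    K,E=P(c);X=np.atleast_2d(X);p=(K@(E[:3,:3]@X.T+E[:3,3:])).T;return p[:,:2]/p[:,2:]
def unproj(c,uv,z):
    K,E=P(c);T=np.linalg.inv(E);uv=np.atleast_2d(uv)
    d=(T[:3,:3]@np.linalg.inv(K)@np.c_[uv,np.ones(len(uv))].T).T
    return T[:3,3]+d*((z-T[2,3])/d[:,2])[:,None]
def rect(c,im,x0,y0,W,Hh,z,s):  # s px per m; up=+x,left=+y ; centre x0,y0
    w,h=int(W*s),int(Hh*s)
    wc=np.array([[x0+Hh/2,y0+W/2,z],[x0+Hh/2,y0-W/2,z],[x0-Hh/2,y0-W/2,z],[x0-Hh/2,y0+W/2,z]])
    M=cv2.getPerspectiveTransform(proj(c,wc).astype(np.float32),np.float32([[0,0],[w,0],[w,h],[0,h]]))
    return cv2.warpPerspective(im,M,(w,h),flags=cv2.INTER_CUBIC)
E
python3 - <<'E'
from h import *
np.set_printoptions(precision=4,suppress=True)
a=cv2.imread("pics/top0.png")
print(unproj("top",[[366.5,219],[444,215.5]],.05), unproj("top",[[191,236]],.024),unproj("top",[[285,152]],.056))
r=[]
for u,v in [(366.5,219),(444,215.5)]:
    x,y,_=unproj("top",[[u,v]],.05)[0]; r.append(rect("top",a,x,y,.13,.13,.05,3000))
xd,yd,_=unproj("top",[[285,152]],.056)[0]
xt,yt,_=unproj("top",[[191,236]],.024)[0]
big=np.hstack([np.vstack(r)[:600] if 0 else cv2.resize(np.vstack(r),(300,600)),rect("top",a,xd,yd,.2,.24,.056,2500)])
cv2.imwrite("pics/r1.png",np.clip(big*1.8,0,255).astype(np.uint8));print(big.shape)
E
```

```text
[[ 0.518  -0.1453  0.05  ]
 [ 0.5298 -0.3267  0.05  ]] [[0.4705 0.274  0.024 ]] [[0.6734 0.0503 0.056 ]]
(600, 800, 3)
```

View pics/r1.png

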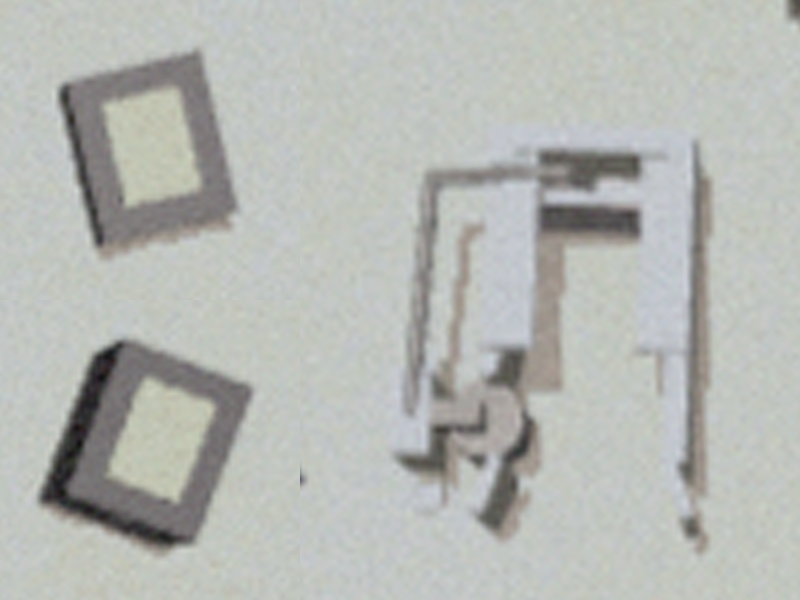

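Run:
```python
from h import *
np.set_printoptions(precision=4,suppress=True)
a=cv2.imread("pics/top0.png")
def world(pt,x0,y0,W,H,s): return x0+H/2-pt[1]/s, y0+W/2-pt[0]/s
for n,x0,y0 in(("near",.518,-.1453),("far",.5298,-.3267)):
    r=cv2.GaussianBlur(rect("top",a,x0,y0,.13,.13,.05,3000),(0,0),4).astype(int)
    g=r.mean(2);bg=np.median(g);side=g.min()
    m=((g<bg*.82)&(g>side+.38*(bg-side))).astype(np.uint8)
    m=cv2.morphologyEx(m,cv2.MORPH_OPEN,np.ones((17,17)))
    c=max(cv2.findContours(m,0,2)[0],key=cv2.contourArea);R=cv2.minAreaRect(c)
    print(n,bg,side,world(R[0],x0,y0,.13,.13,3000),np.array(R[1])/3,R[2])
    cv2.imwrite(f"pics/m_{n}.png",m*255)
x0,y0=.6734,.0503
r=cv2.GaussianBlur(rect("top",a,x0,y0,.2,.24,.059,5000),(0,0),4).astype(int)
d=r[...,0]-r[...,2];g=r.mean(2)
m=((d>np.percentile(d,50)+6)&(g>np.median(g)*.85)).astype(np.uint8)
cv2.imwrite("pics/m_dock.png",np.hstack([m*255,np.clip(r[...,1]*1.8,0,255).astype(np.uint8)])[::2,::2])
# lip inner edges by row
for row in range(520,720,25):
    xs=np.nonzero(m[row])[0]
    l=xs[xs<500];q=xs[xs>=600]
    f=lambda v:world((v,row),x0,y0,.2,.24,5000)
    if len(l) and len(q): print([np.round(f(v),4) for v in(l.min(),l.max(),q.min(),q.max())])
r2=rect("top",a,.4705,.274,.24,.24,.024,2500)
cv2.imwrite("pics/r2.png",np.hstack([np.clip(r2*1.8,0,255).astype(np.uint8)[:600:2,::2],cv2.cvtColor(cv2.imread("pics/m_dock.png",0)[:600:2,::2],8)]) if 0 else r2)
t=cut_out("top","tray")[0]["region"].astype(np.uint8)
c=max(cv2.findContours(t,0,2)[0],key=cv2.contourArea);R=cv2.boxPoints(cv2.minAreaRect(c));W=unproj("top",R,.012);print("tray",W,W.mean(0),np.linalg.norm(W-np.roll(W,1,0),axis=1))
b={"pen":(211,125,.1),"red":(330,286,.014),"blue":(236,180,.014),"cleaner":(488,175,.06),"glasses":(407,165,0)}
for k,(u,v,z) in b.items():print(k,unproj("top",[[u,v]],z))
```

```text
near 108.33333333333333 40.0 (0.5173558044433594, -0.14756404825846353) [77.3766 58.6883] 77.00537872314453
far 107.66666666666667 18.333333333333332 (0.5335909749348958, -0.33103915201822914) [60.8312 74.1657] 20.784862518310547
[array([0.6894, 0.0677]), array([0.6894, 0.0599]), array([0.6894, 0.0009]), array([ 0.6894, -0.0021])]
[array([0.6844, 0.0649]), array([0.6844, 0.0615]), array([0.6844, 0.0075]), array([0.6844, 0.0025])]
[array([0.6794, 0.0587]), array([0.6794, 0.0577]), array([0.6794, 0.0089]), array([ 0.6794, -0.0041])]
[array([0.6744, 0.0707]), array([0.6744, 0.0705]), array([0.6744, 0.0117]), array([0.6744, 0.0027])]
[array([0.6694, 0.0671]), array([0.6694, 0.0605]), array([0.6694, 0.0061]), array([0.6694, 0.0015])]
[array([0.6644, 0.0687]), array([0.6644, 0.0635]), array([0.6644, 0.0125]), array([ 0.6644, -0.0031])]
[array([0.6594, 0.0723]), array([0.6594, 0.0595]), array([0.6594, 0.0013]), array([ 0.6594, -0.0015])]
tray [[0.5039 0.3944 0.012 ]
 [0.5653 0.2241 0.012 ]
 [0.4378 0.1751 0.012 ]
 [0.378  0.343  0.012 ]] [0.4712 0.2842 0.012 ] [0.136  0.181  0.1366 0.1783]
pen [[0.7226 0.2168 0.1   ]]
red [[ 0.3583 -0.063   0.014 ]]
blue [[0.6108 0.1738 0.014 ]]
cleaner [[ 0.6262 -0.4278  0.06  ]]
glasses [[ 0.6594 -0.2509  0.    ]]
```

Run:
```python
import cv2,numpy as np
d=cv2.imread("pics/m_dock.png",0)
n=[cv2.resize(cv2.imread(f"pics/m_{k}.png",0),(300,300)) for k in("near","far")]
cv2.imwrite("pics/v3.png",cv2.resize(np.hstack([cv2.resize(d,(800,480))]) ,(800,480)) if 0 else np.vstack([cv2.resize(d,(600,360)),np.hstack(n)[::2,:][:240]])[:600])
```

```text
(no output)
```

View pics/v3.png

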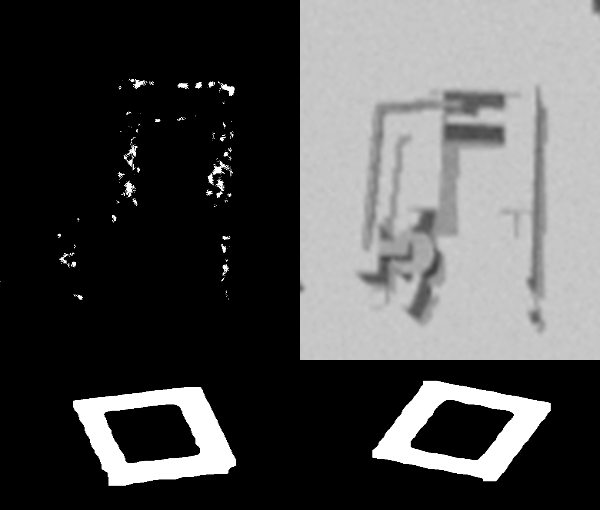

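The lid masks agree with hand-read corners: near case ≈(0.519,-0.147), yaw +12.6°; far case ≈(0.534,-0.331), yaw −21°. The dock mouth is ≈(0.588,0.039), nearly along +x. I'll refine the dock's yaw by fitting edges.

Run:
```python
from h import *
a=cv2.imread("pics/top0.png");s=5000;x0,y0=.6734,.0503
r=cv2.GaussianBlur(rect("top",a,x0,y0,.2,.24,.059,s),(0,0),5).mean(2)
g=np.diff(r,axis=1)
def fit(name,rows,c0,c1,sign):
    R=np.arange(*rows,3);C=np.array([c0+np.argmax(sign*g[i,c0:c1]) for i in R])
    X=x0+.12-R/s;Y=y0+.1-C/s
    for _ in range(3):
        p=np.polyfit(X,Y,1);e=Y-np.polyval(p,X);k=abs(e)<max(2*e.std(),.0008);X,Y=X[k],Y[k]
    print(name,"slope",p[0].round(4),"y@.65",np.polyval(p,.65).round(4),"res",e.std().round(4),len(X))
fit("Lslot dark",(250,286),430,520,-1)
fit("Rslot dark",(410,465),640,720,1)
fit("Llip shadow",(480,680),430,520,-1)
fit("Router",(300,900),750,800,-1)
fit("Router right",(300,900),770,830,1)
fit("wire",(380,780),190,290,-1)
g2=np.diff(r,axis=0)
R=range(240,620,5)
for n,(a0,b0) in {"rowdark1":(270,330),"back":(250,310)}.items():
  C=np.arange(490,670,4);Rr=[a0+np.argmax(-g2[a0:b0,c]) for c in C];p=np.polyfit(y0+.1-C/s,x0+.12-np.array(Rr)/s,1);print(n,p)
C=np.arange(490,670,4);Rr=[380+np.argmax(-g2[380:450,c]) for c in C];p=np.polyfit(y0+.1-C/s,x0+.12-np.array(Rr)/s,1);print("dark2 top",p)
```

```text
Lslot dark slope -0.9312 y@.65 0.1369 res 0.005 12
Rslot dark slope 0.0984 y@.65 0.0092 res 0.0003 18
Llip shadow slope -0.0449 y@.65 0.0585 res 0.0005 64
Router slope -0.0266 y@.65 -0.0046 res 0.0003 190
Router right slope 0.0021 y@.65 -0.012 res 0.0013 194
wire slope -0.0797 y@.65 0.1076 res 0.0008 108
rowdark1 [0.04739789 0.73057752]
back [0.03234519 0.73124651]
dark2 top [0.04044796 0.70940979]
```

```bash
cat >> h.py <<'E'
from scipy.spatial.transform import Rotation as Rn
def go(x,y,z,h):  # total needed: shift (tool axes,/0.08), turn(/90deg); h=heading of tool x, deg
    o=get_obs();R=Rn.from_quat(o["tool_rot"]);c,s=np.cos(np.radians(h)),np.sin(np.radians(h))
    Rt=Rn.from_matrix(np.array([[c,s,0],[s,-c,0],[0,0,-1.]]))
    d=R.inv().apply(np.array([x,y,z])-o["position"])/.08;t=np.degrees((R.inv()*Rt).as_rotvec())/90
    print("t",round(o["time"],2),"shift",d.round(3),"turn",t.round(3),"F",np.round(o["ft_force"],2))
E
python3 -c "
from h import *
go(.534,-.3315,.15,-21)"
```

```text
t 1.25 shift [ 4.341 -1.264  1.182] turn [-0.    -0.     0.507] F [-0.17  0.14 -0.68]
```

```bash
for i in 1 2 3 4 5; do python3 -m inch '[0.43,-0.13,0.12,0,0,0, 0.868,-0.253,0.236,0,0,0]' 87 | tail -1; done; python3 -m inch '[0,0,0,0,0,0.507,0,0,0,0,0,0.507,0,0,0,0,0,0.507,0,0,0,0,0,0.507,0,0,0,0,0,0.507,0,0,0,0,0,0.507,0,0,0,0,0,0.507,0,0,0,0,0,0.507,0,0,0,0,0,0.507]'; python3 -c "
from h import *
go(.534,-.3315,.034,-21)"
```

```text
grip_force: 0.0
grip_force: 0.0
grip_force: 0.0
grip_force: 0.0
grip_force: 0.0
time: 2.83
position: [0.5339, -0.3315, 0.1502]
tool_rot: [0.983, -0.182, 0.0, 0.0]
ft_force: [0.1, 0.3, -0.6]
grip_width: 0.0871
grip_force: 0.0
t 2.83 shift [ 1.000e-03 -0.000e+00  1.452e+00] turn [ 0.    -0.     0.001] F [ 0.06  0.33 -0.55]
```

Arm motion is accurate. Descend, grip, and feel.

```bash
python3 -m inch '[0,0,0.35,0,0,0,0,0,0.726,0,0,0,0,0,0.726,0,0,0]' 87 | tail -3
python3 -m inch '[0,0,0.25,0,0,0,0,0,0.5,0,0,0,0,0,0.726,0,0,0,0,0,0.726,0,0,0]' | tail -5
python3 -m inch '[0,0,0,0,0,0,0,0,0,0,0,0,0,0,0,0,0,0,0,0,0,0,0,0,0,0,0,0,0,0,0,0,0,0,0,0,0,0,0,0,0,0,0,0,0,0,0,0]' 40 30 | tail -3
python3 -m inch '[0,0,-0.1,0,0,0,0,0,-0.25,0,0,0,0,0,-0.4,0,0,0,0,0,-0.5,0,0,0,0,0,-0.5,0,0,0,0,0,-0.5,0,0,0,0,0,-0.5,0,0,0,0,0,-0.5,0,0,0]' |tail -5
for i in 1 2 3 4; do python3 -m inch '[0,0,0,0,0,0]' | grep ft; done
```

```text
ft_force: [-1.5, 1.3, -0.6]
grip_width: 0.0869
grip_force: 0.0
position: [0.5323, -0.3301, 0.0317]
tool_rot: [0.983, -0.182, -0.003, -0.002]
ft_force: [-0.2, 0.3, 0.3]
grip_width: 0.0869
grip_force: 0.0
ft_force: [-0.7, 1.5, 6.0]
grip_width: 0.0596
grip_force: 30.0
position: [0.5334, -0.331, 0.0734]
tool_rot: [0.983, -0.182, -0.001, -0.0]
ft_force: [0.4, 0.1, -6.6]
grip_width: 0.0599
grip_force: 30.0
ft_force: [0.2, 0.2, -6.7]
ft_force: [0.5, -0.4, -6.9]
ft_force: [-0.2, 0.5, -6.1]
ft_force: [-0.2, 0.0, -5.9]
```

Weight is about 6 N (over 2.9 N), so the far case is the full one. Lift it, turn it, and carry it to the dock mouth.

```bash
python3 -m inch '[0,0,-0.4,0,0,0,0,0,-0.9,0,0,0,0,0,-0.9,0,0,-0.07,0,0,-0.9,0,0,-0.14,0,0,-0.9,0,0,-0.211,0,0,-0.9,0,0,-0.211,0,0,-0.9,0,0,-0.211]' |tail -5
python3 -c "
from h import *
go(.560,.041,.145,-2)"
```

```text
position: [0.5337, -0.3312, 0.1458]
tool_rot: [1.0, -0.019, -0.0, -0.0]
ft_force: [0.2, -0.4, -5.9]
grip_width: 0.0596
grip_force: 30.0
t 5.67 shift [ 0.152 -4.662  0.012] turn [-0.     0.    -0.002] F [ 0.21 -0.37 -5.94]
```

```bash
for i in 1 2 3 4 5; do python3 -m inch '[0.01,-0.3,0,0,0,0,0.02,-0.65,0,0,0,0,0.03,-0.932,0,0,0,0]' | grep -A1 pos; done; python3 -m inch '[0,0,0.3,0,0,0,0,0,0.6,0,0,0,0,0,0.8,0,0,0,0,0,0.9,0,0,0,0,0,0.9,0,0,0]'
python3 -c "
from h import *
cv2.imwrite('pics/top2.png',camera('top')[:,:,::-1]);cv2.imwrite('pics/side2.png',camera('side')[:,:,::-1])
a=cv2.imread('pics/top2.png')[90:290,200:400];b=cv2.imread('pics/side2.png')[130:330,170:370]
cv2.imwrite('pics/v4.png',np.clip(1.6*cv2.resize(np.hstack([a,b]),(800,400),interpolation=cv2.INTER_CUBIC),0,255).astype(np.uint8))
go(.560,.041,.032,-2)"
```

```text
position: [0.5384, -0.2556, 0.1455]
tool_rot: [1.0, -0.02, -0.001, -0.001]
position: [0.5436, -0.1807, 0.1457]
tool_rot: [1.0, -0.019, -0.0, -0.001]
position: [0.5487, -0.1063, 0.1458]
tool_rot: [1.0, -0.019, -0.0, -0.0]
position: [0.5538, -0.032, 0.1459]
tool_rot: [1.0, -0.019, -0.0, -0.0]
position: [0.5589, 0.0425, 0.1459]
tool_rot: [1.0, -0.019, -0.0, -0.0]
time: 7.33
position: [0.5579, 0.0408, 0.0721]
tool_rot: [1.0, -0.018, -0.002, -0.0]
ft_force: [0.3, 0.1, -5.9]
grip_width: 0.0599
grip_force: 30.0
t 7.43 shift [ 0.005 -0.007  0.528] turn [ 0.    -0.    -0.001] F [ 0.16 -0.27 -6.07]
```

View pics/v4.png

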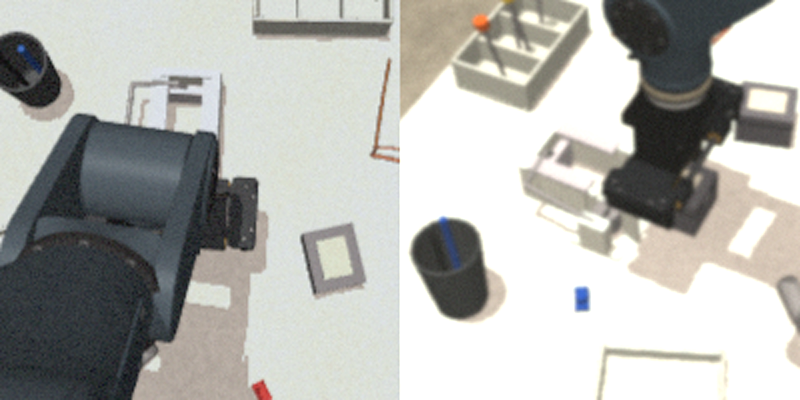

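The case is held over the mouth: mouth at about (190,185) in the left panel, catch on the robot's left. Lower it gently.

```bash
python3 -m inch '[0,0,0.2,0,0,0,0,0,0.36,0,0,0,0,0,0.44,0,0,0,0,0,0.47,0,0,0,0,0,0.47,0,0,0]' | grep -v grip
python3 -m inch '[0,0,0.015,0,0,0,0,0,0.015,0,0,0,0,0,0.03,0,0,0,0,0,0.03,0,0,0]' | grep -v grip
```

```text
time: 7.85
position: [0.5594, 0.0405, 0.0367]
tool_rot: [1.0, -0.018, 0.0, 0.0]
ft_force: [0.3, 0.2, -5.6]
time: 8.18
position: [0.5597, 0.0406, 0.0351]
tool_rot: [1.0, -0.018, 0.001, 0.0]
ft_force: [-1.7, -0.1, 0.8]
```

```bash
python3 -m inch '[0,0,0,0,0,0,0,0,0,0,0,0,0,0,0,0,0,0,0,0,0,0,0,0,0,0,0,0,0,0]' 82 | tail -3
python3 -m inch '[0,0,-0.2,0,0,0,0,0,-0.5,0,0,0,0,0,-1,0,0,0,0,0,-1,0,0,0,0,0,-1,0,0,0]' |grep pos
python3 -c "
from h import *
go(.496,.0432,.034,-2)"
```

```text
ft_force: [-0.2, -0.0, -0.0]
grip_width: 0.0802
grip_force: 0.0
position: [0.5608, 0.0405, 0.1163]
t 9.02 shift [-0.816 -0.005  1.024] turn [ 0.    -0.004 -0.   ] F [-0.89  0.06 -0.26]
```

```bash
python3 -m inch '[-0.4,0,0,0,0,0,-0.816,-0.03,0,0,0,0,-0.816,-0.03,0,0,0,0,-0.816,-0.03,0,0,0,0,-0.816,-0.03,0,0,0,0,-0.816,-0.03,0,0,0,0]' 0 10|tail -5
python3 -m inch '[0,0,0.4,0,0,0,0,0,0.8,0,0,0,0,0,0.98,0,0,0,0,0,0.98,0,0,0,0,0,0.98,0,0,0]' |tail -5
python3 -c "
from h import *
cv2.imwrite('pics/top3.png',camera('top')[:,:,::-1]);cv2.imwrite('pics/side3.png',camera('side')[:,:,::-1])
a=cv2.imread('pics/top3.png')[90:290,200:400];b=cv2.imread('pics/side3.png')[130:330,170:370]
cv2.imwrite('pics/v5.png',np.clip(1.4*cv2.resize(np.hstack([a,b]),(800,400),interpolation=cv2.INTER_CUBIC),0,255).astype(np.uint8))
go(.560,.0425,.034,-2)"
```

```text
position: [0.4951, 0.0452, 0.1136]
tool_rot: [1.0, -0.018, 0.001, 0.0]
ft_force: [-0.1, -1.1, 0.1]
grip_width: 0.0502
grip_force: 0.0
position: [0.4943, 0.0453, 0.0347]
tool_rot: [1.0, -0.018, -0.001, -0.0]
ft_force: [-0.6, -0.1, 0.1]
grip_width: 0.0168
grip_force: 0.0
t 10.03 shift [0.812 0.006 0.029] turn [ 0.    -0.001 -0.   ] F [ 0.83  0.16 -0.21]
```

View pics/v5.png

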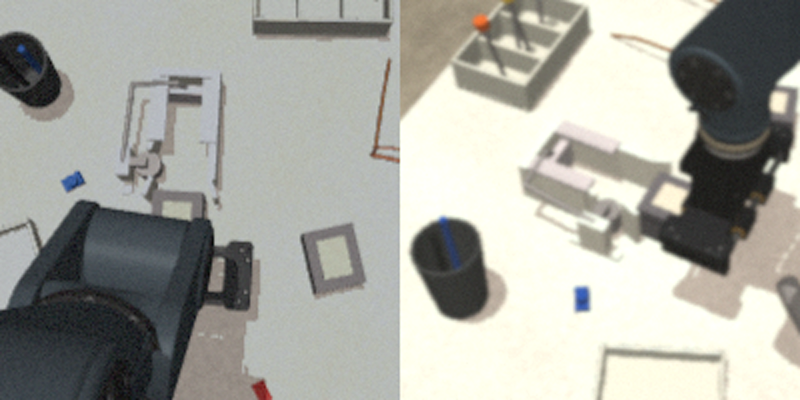

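The case stands in the flare, about 2 mm left of centre. Fingers are closing behind it. Push along the channel while watching the force.

```bash
python3 -m inch '[0,0.02,0,0,0,0,0.05,0.02,0,0,0,0,0.1,0.02,0,0,0,0,0.15,0.02,0,0,0,0,0.2,0.02,0,0,0,0]' 0 10|grep -v tool
for i in 1 2 3; do python3 -m inch '[0.03,0,0,0,0,0,0.06,0,0,0,0,0,0.09,0,0,0,0,0,0.12,0,0,0,0,0,0.15,0,0,0,0,0]' |egrep 'pos|ft'; done
```

```text
time: 10.45
position: [0.5108, 0.0431, 0.0361]
ft_force: [-0.7, 0.6, 0.1]
grip_width: 0.0006
grip_force: 0.0
position: [0.5162, 0.0436, 0.0353]
ft_force: [-8.4, 1.1, 7.9]
position: [0.5238, 0.0435, 0.0351]
ft_force: [-18.9, -2.1, 14.7]
position: [0.5246, 0.0437, 0.0347]
ft_force: [-34.7, -5.1, 29.2]
```

Force is too high; something jams. Back off and look.

```bash
python3 -m inch '[-0.3,0,0,0,0,0,-0.5,0,0,0,0,0,-0.5,0,0,0,0,0,-0.5,0,0,0,0,0]' |egrep 'time|pos|ft'
python3 -c "
from h import *
print(get_obs())
cv2.imwrite('pics/top4.png',camera('top')[:,:,::-1]);cv2.imwrite('pics/side4.png',camera('side')[:,:,::-1])
a=cv2.imread('pics/top4.png')[110:210,240:340];b=cv2.imread('pics/side4.png')[180:280,225:325]
cv2.imwrite('pics/v6.png',np.clip(1.4*cv2.resize(np.hstack([a,b]),(800,400),interpolation=cv2.INTER_CUBIC),0,255).astype(np.uint8))"
```

```text
time: 12.03
position: [0.5063, 0.0433, 0.0357]
ft_force: [0.8, -0.8, -0.3]
{'time': 12.0333, 'q': array([-1.34857261e-01,  7.27163228e-01,  1.87150986e+00,  1.00335947e-04,
        5.41931521e-01,  1.47113179e+00]), 'joint_velocities': array([-0.00103735,  0.00733707, -0.05941073,  0.00127084, -0.01223137,
        0.00019243]), 'joint_torque': array([ 2.24652928e-01, -4.06098354e+01, -4.53671694e+00,  1.90284778e-02,
        1.23157622e-01, -5.45820803e-03]), 'position': array([0.50625301, 0.04334306, 0.03568779]), 'tool_rot': array([ 9.99844309e-01, -1.76384106e-02,  4.93658348e-04,  3.20770795e-05]), 'ft_force': array([ 0.8049889 , -0.84948532, -0.32822564]), 'moment': array([0.02860444, 0.03143283, 0.01854523]), 'grip_force': 0.0, 'grip_width': 0.0006835669489602468}
```

View pics/v6.png

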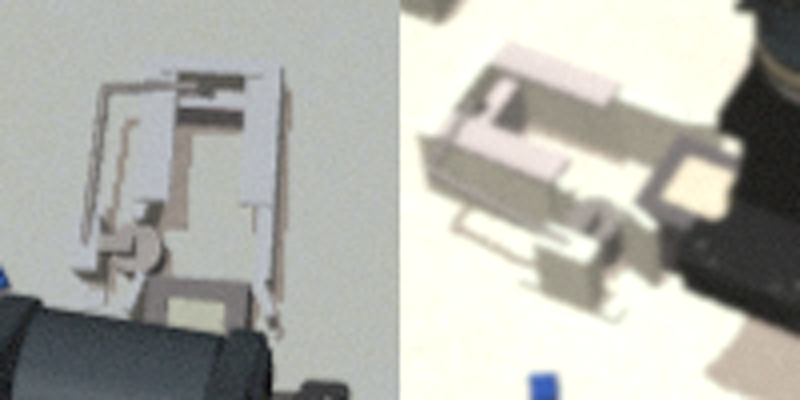

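The case's front is 2–3 mm left of the channel's centre and was wedging on the left flare, with the finger pads pressing it down. I'll regrip its rear half from above, centre it, and slide it in that way.

```bash
python3 -m inch '[-0.05,0,-0.4,0,0,0,-0.05,0,-0.8,0,0,0,-0.05,0,-0.98,0,0,0,-0.05,0,-0.98,0,0,0,-0.05,0,-0.98,0,0,0]' 86 20|egrep 'time|pos|width'
python3 -c "
from h import *
go(.551,.0386,.036,-2)"
```

```text
time: 12.55
position: [0.504, 0.0433, 0.1149]
grip_width: 0.0258
t 12.55 shift [0.585 0.037 0.989] turn [ 0.    -0.003 -0.   ] F [ 0.28 -0.31  0.01]
```

```bash
python3 -m inch '[0.3,0.037,0,0,0,0,0.585,0.037,0,0,0,0,0.585,0.037,0,0,0,0,0.585,0.037,0,0,0,0,0.585,0.037,0,0,0,0,0.585,0.037,0,0,0,0,0.585,0.037,0,0,0,0]' |egrep 'time|pos|width'
python3 -m inch '[0,0,0.3,0,0,0,0,0,0.6,0,0,0,0,0,0.8,0,0,0,0,0,0.94,0,0,0,0,0,0.94,0,0,0]' |egrep 'time|pos|width|ft'
python3 -m inch '[0,0,0,0,0,0,0,0,0,0,0,0,0,0,0,0,0,0,0,0,0,0,0,0,0,0,0,0,0,0,0,0,0,0,0,0,0,0,0,0,0,0]' 40 20|egrep 'time|pos|width|ft|_f'
```

```text
time: 13.13
position: [0.5471, 0.0391, 0.1134]
grip_width: 0.0729
time: 13.55
position: [0.5465, 0.0391, 0.0367]
ft_force: [-0.1, -0.5, 0.1]
grip_width: 0.0857
time: 14.13
position: [0.5487, 0.0395, 0.0397]
ft_force: [-0.3, 3.3, 7.1]
grip_width: 0.0598
grip_force: 20.0
```

```bash
python3 -m inch '[0,0,-0.01,0,0,0,0,0,-0.02,0,0,0,0,0,-0.02,0,0,0,0,0,-0.02,0,0,0]'|egrep 'time|pos|ft'
python3 -m inch '[0.02,0,0,0,0,0,0.04,0,0,0,0,0,0.06,0,0,0,0,0,0.06,0,0,0,0,0,0.06,0,0,0,0,0]'|egrep 'time|pos|ft'
python3 -c "
from h import *
cv2.imwrite('pics/top5.png',camera('top')[:,:,::-1]);cv2.imwrite('pics/side5.png',camera('side')[:,:,::-1])"
```

```text
time: 14.47
position: [0.548, 0.0388, 0.0399]
ft_force: [-0.1, 1.4, -2.8]
time: 14.88
position: [0.5541, 0.0386, 0.0401]
ft_force: [0.5, 0.5, -6.2]
```

Free motion; continue in small steps.

```bash
for i in 1 2 ; do python3 -m inch '[0.02,0,0,0,0,0,0.04,0,0,0,0,0,0.06,0,0,0,0,0,0.08,0,0,0,0,0,0.08,0,0,0,0,0]'|egrep 'time|pos|ft'; done
python3 -c "
from h import *
go(0.575,.038,.036,-2)
cv2.imwrite('pics/top5.png',camera('top')[:,:,::-1]);cv2.imwrite('pics/side5.png',camera('side')[:,:,::-1])
a=cv2.imread('pics/top5.png')[110:210,240:340];b=cv2.imread('pics/side5.png')[180:280,225:325]
cv2.imwrite('pics/v7.png',np.clip(1.4*cv2.resize(np.hstack([a,b]),(800,400),interpolation=cv2.INTER_CUBIC),0,255).astype(np.uint8))"
```

```text
time: 15.4
position: [0.5601, 0.0383, 0.0403]
ft_force: [-0.1, -1.4, -7.4]
time: 15.82
position: [0.5669, 0.0381, 0.0404]
ft_force: [-0.2, -2.2, -6.3]
t 15.82 shift [ 0.101 -0.002  0.055] turn [ 0.    -0.001 -0.   ] F [-0.16 -2.21 -6.26]
```

View pics/v7.png

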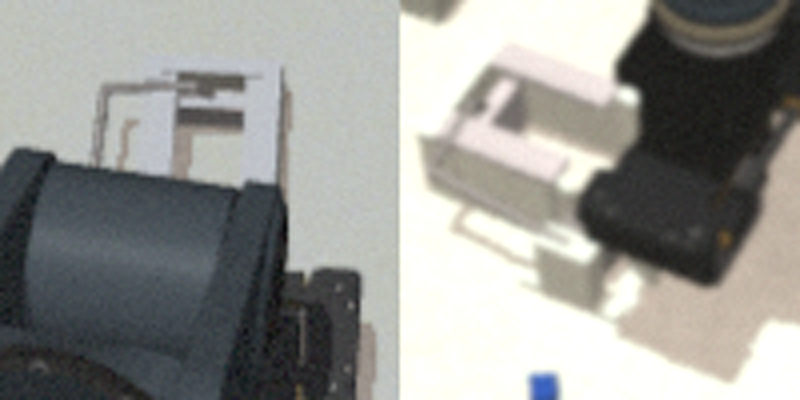

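```bash
python3 -m inch '[0.02,0,0,0,0,0,0.04,0,0,0,0,0,0.06,0,0,0,0,0,0.08,0,0,0,0,0,0.08,0,0,0,0,0]'|egrep 'time|pos|ft'
python3 -m inch '[0,0,0.01,0,0,0,0,0,0.02,0,0,0,0,0,0.02,0,0,0]'|egrep 'time|pos|ft'
```

```text
time: 16.33
position: [0.5731, 0.038, 0.0404]
ft_force: [1.1, -1.9, -7.1]
time: 16.58
position: [0.5728, 0.038, 0.0398]
ft_force: [-2.2, -1.3, 2.0]
```

```bash
python3 -m inch '[0,0,0,0,0,0,0,0,0,0,0,0,0,0,0,0,0,0,0,0,0,0,0,0]' 76 | egrep 'ft|width'
python3 -m inch '[0,0,-0.2,0,0,0,0,0,-0.5,0,0,0,0,0,-0.98,0,0,0,0,0,-0.98,0,0,0,0,0,-0.98,0,0,0]' |egrep 'pos|ft'
python3 -m inch '[-0.3,0,0,0,0,0,-0.62,0,0,0,0,0,-0.62,0,0,0,0,0,-0.62,0,0,0,0,0,-0.62,0,0,0,0,0,-0.62,0,0,0,0,0,-0.62,0,0,0,0,0,-0.62,0,0,0,0,0,-0.62,0,0,0,0,0,-0.62,0,0,0,0,0,-0.62,0,0,0,0,0]' 0 10|egrep 'pos|width'
python3 -c "
from h import *
go(.5235,.0395,.036,-2)
cv2.imwrite('pics/top6.png',camera('top')[:,:,::-1])
print([(round(c['conf'],2),c['bbox']) for c in cut_out('top','case_a_mid')])"
```

```text
ft_force: [0.8, 0.1, -0.0]
grip_width: 0.0745
position: [0.5743, 0.038, 0.1195]
ft_force: [-0.2, -0.4, -0.4]
position: [0.523, 0.0398, 0.1172]
grip_width: 0.0111
t 18.25 shift [0.006 0.003 1.014] turn [-0. -0. -0.] F [0.54 0.04 0.14]
[(0.73, [474.7, 160.8, 512.9, 184.1]), (0.54, [277.9, 171.5, 302.7, 175.0])]
```

```bash
python3 -m inch '[0,0,0.4,0,0,0,0,0,0.8,0,0,0,0,0,1,0,0,0,0,0,1,0,0,0]' |egrep 'pos|ft|width'
python3 -m inch '[0.04,0,0,0,0,0,0.08,0,0,0,0,0,0.12,0,0,0,0,0,0.16,0,0,0,0,0,0.2,0,0,0,0,0,0.24,0,0,0,0,0,0.28,0,0,0,0,0]'|egrep 'pos|ft|width'
python3 -m inch '[0.02,0,0,0,0,0,0.04,0,0,0,0,0,0.06,0,0,0,0,0,0.06,0,0,0,0,0]'|egrep 'pos|ft'
python3 -m inch '[0.02,0,0,0,0,0,0.04,0,0,0,0,0,0.06,0,0,0,0,0,0.06,0,0,0,0,0]'|egrep 'pos|ft'
```

```text
position: [0.5205, 0.04, 0.0342]
ft_force: [-1.2, -0.6, -0.3]
grip_width: 0.0006
position: [0.5459, 0.039, 0.0377]
ft_force: [-0.8, -0.2, -0.1]
grip_width: 0.0006
position: [0.5493, 0.0389, 0.037]
ft_force: [-1.2, 0.5, 0.6]
position: [0.5506, 0.0392, 0.0369]
ft_force: [-6.9, -0.9, 5.8]
```

```bash
python3 -m inch '[0.01,0,-0.01,0,0,0,0.02,0,-0.02,0,0,0,0.02,0,-0.02,0,0,0]'|egrep 'pos|ft'
python3 -m inch '[0.01,0,-0.01,0,0,0,0.02,0,-0.02,0,0,0,0.02,0,-0.02,0,0,0]'|egrep 'pos|ft'
```

```text
position: [0.5555, 0.0388, 0.0383]
ft_force: [-1.9, -0.3, -1.9]
position: [0.5582, 0.0386, 0.0403]
ft_force: [-1.6, -0.4, -2.5]
```

```bash
for i in 1 2 3; do python3 -m inch '[0.02,0,-0.004,0,0,0,0.04,0,-0.008,0,0,0,0.05,0,-0.01,0,0,0,0.05,0,-0.01,0,0,0]'|egrep 'pos|ft'; done
```

```text
position: [0.5625, 0.0384, 0.0412]
ft_force: [-3.7, 0.6, -2.8]
position: [0.5664, 0.0383, 0.0421]
ft_force: [-3.0, -0.3, -2.2]
position: [0.5705, 0.0381, 0.0429]
ft_force: [-2.0, -1.3, -2.7]
```

```bash
for i in 1 2 3 4; do python3 -m inch '[0.025,0,-0.001,0,0,0,0.05,0,-0.002,0,0,0,0.075,0,-0.003,0,0,0,0.1,0,-0.004,0,0,0]'|egrep 'pos|ft'; done
```

```text
position: [0.5782, 0.0378, 0.043]
ft_force: [-4.0, -0.4, -2.2]
position: [0.5863, 0.0375, 0.0434]
ft_force: [-4.7, -0.2, -2.1]
position: [0.5943, 0.0373, 0.0438]
ft_force: [-2.9, -0.9, -1.7]
position: [0.6022, 0.037, 0.0441]
ft_force: [-2.8, -0.9, -2.8]
```

```bash
for i in 1 2 ; do python3 -m inch '[0.02,0,-0.001,0,0,0,0.04,0,-0.002,0,0,0,0.06,0,-0.003,0,0,0,0.08,0,-0.004,0,0,0]'|egrep 'pos|ft'; done
for i in 1 2 3 4; do python3 -m inch '[0.01,0,-0.001,0,0,0,0.02,0,-0.001,0,0,0,0.02,0,-0.001,0,0,0]'|egrep 'pos|ft'; done
```

```text
position: [0.6084, 0.0369, 0.0443]
ft_force: [-3.2, 0.1, -3.1]
position: [0.6148, 0.0366, 0.0446]
ft_force: [-3.3, 0.4, -3.5]
position: [0.6167, 0.0366, 0.0448]
ft_force: [-3.4, 0.4, -2.6]
position: [0.6182, 0.0365, 0.0449]
ft_force: [-3.2, -0.0, -3.4]
position: [0.6199, 0.0364, 0.045]
ft_force: [-2.9, 1.0, -1.6]
position: [0.6216, 0.0364, 0.0451]
ft_force: [-3.4, 1.4, -2.4]
```

```bash
for i in 1 2 3 4; do python3 -m inch '[0.01,0,-0.001,0,0,0,0.02,0,-0.001,0,0,0,0.02,0,-0.001,0,0,0]'|egrep 'pos|ft'; done
```

```text
position: [0.6232, 0.0363, 0.0452]
ft_force: [-3.1, 1.3, -1.4]
position: [0.6248, 0.0362, 0.0453]
ft_force: [-2.9, -0.9, -2.9]
position: [0.6264, 0.0361, 0.0453]
ft_force: [-3.6, 0.5, -1.3]
position: [0.6277, 0.0361, 0.0454]
ft_force: [-3.6, 1.0, -0.8]
```

```bash
for i in 1 2 3; do python3 -m inch '[0.01,0,0,0,0,0,0.02,0,0,0,0,0,0.02,0,0,0,0,0]'|egrep 'pos|ft'; done
```

```text
position: [0.6294, 0.036, 0.0454]
ft_force: [-2.9, 0.9, -0.7]
position: [0.6296, 0.036, 0.0454]
ft_force: [-7.0, -0.5, 1.2]
position: [0.6297, 0.0361, 0.0454]
ft_force: [-8.2, 0.3, 4.6]
```

Clear rise in force at x≈0.6295, which fits the stop (about 3 mm shallow). Back off, rise and look.

```bash
python3 -m inch '[-0.03,0,0,0,0,0,-0.08,0,0,0,0,0,-0.14,0,0,0,0,0,-0.14,0,0,0,0,0]'|egrep 'pos|ft'
python3 -m inch '[0,0,-0.3,0,0,0,0,0,-0.6,0,0,0,0,0,-1,0,0,0,0,0,-1,0,0,0,0,0,-1,0,0,0]'|egrep 'pos'
python3 -m inch '[-0.3,0.4,0,0,0,0,-0.6,0.8,0,0,0,0,-0.9,1,0,0,0,0,-0.9,1,0,0,0,0]' 87 |egrep 'time|pos'
python3 -m inch '[-0.1,0.4,0,0,0,0,-0.1,0.8,0,0,0,0,-0.1,1,0,0,0,0,-0.1,1,0,0,0,0]' |egrep 'time|pos'
python3 -c "
from h import *
cv2.imwrite('pics/top7.png',camera('top')[:,:,::-1]);cv2.imwrite('pics/side7.png',camera('side')[:,:,::-1])
a=cv2.imread('pics/top7.png')[110:210,240:340];b=cv2.imread('pics/side7.png')[180:280,225:325]
cv2.imwrite('pics/v8.png',np.clip(1.4*cv2.resize(np.hstack([a,b]),(800,400),interpolation=cv2.INTER_CUBIC),0,255).astype(np.uint8))
go(.519,-.1468,.15,12.6)"
```

```text
position: [0.6218, 0.0362, 0.0459]
ft_force: [-0.4, 0.6, -0.2]
position: [0.6239, 0.036, 0.1281]
time: 27.27
position: [0.5405, -0.0428, 0.1238]
time: 27.6
position: [0.5367, -0.1242, 0.1248]
t 27.7 shift [-0.196  0.331 -0.317] turn [-0.001  0.    -0.163] F [-0.71  0.25 -0.65]
```

View pics/v8.png

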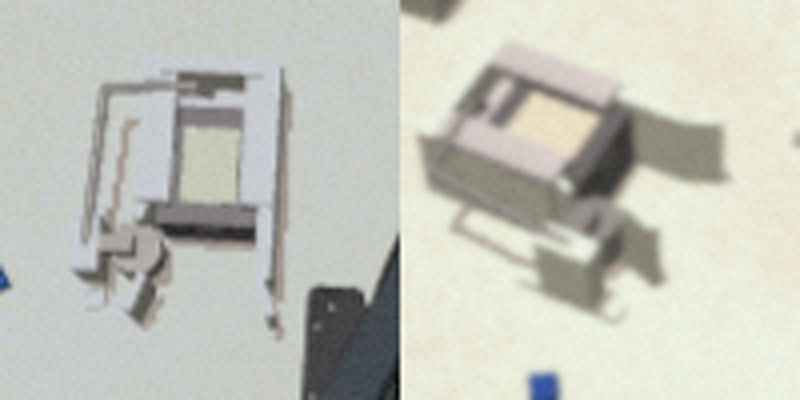

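The case is at the stop (rear edge at about row 215–240) with the roller standing behind it at about (150,245). I'll compare the roller's position with the first picture and set up for the second case.

```bash
python3 -c "
from h import *
A,B=[cv2.imread('pics/top%d.png'%i)[160:205,245:285] for i in (0,7)]
A,B=[cv2.cvtColor(x,6).astype(np.float32) for x in (A,B)]
print(A.mean(),B.mean())
t=A[8:22,14:36];B2=B
m=cv2.matchTemplate(cv2.resize(B2,None,fx=5,fy=5,interpolation=2),cv2.resize(t,None,fx=5,fy=5,interpolation=2),5);l=cv2.minMaxLoc(m);print(l[1],np.array(l[3])/5,'expected 14,8')
cv2.imwrite('pics/v9.png',cv2.resize(np.hstack([A*1.8,B*1.8]).clip(0,255).astype(np.uint8),(800,450),interpolation=2))"
python3 -m inch '[0,0,0,0,0,-0.08,-0.1,0.17,-0.16,0,0,-0.163,-0.196,0.331,-0.317,0,0,-0.163,-0.196,0.331,-0.317,0,0,-0.163,-0.196,0.331,-0.317,0,0,-0.163]' 87|egrep 'pos|width'
python3 -c "
from h import *
go(.519,-.1468,.034,12.6)"
```

```text
100.35445 131.12056
0.9908567070960999 [14.  8.] expected 14,8
position: [0.5193, -0.1458, 0.1509]
grip_width: 0.0839
t 28.12 shift [-0.008  0.011  1.461] turn [ 0.    -0.001  0.   ] F [ 0.24  1.08 -0.16]
```

View pics/v9.png

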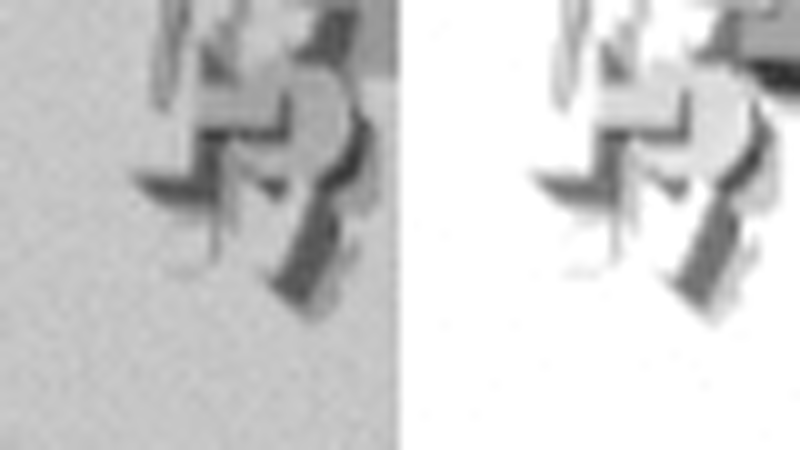

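The roller is exactly where it was at the start (0 px shift), so the catch is out. Now grasp the light case.

```bash
python3 -m inch '[0,0,0.35,0,0,0,-0.004,0.005,0.73,0,0,0,-0.008,0.011,0.73,0,0,0,-0.008,0.011,0.73,0,0,0]' 87 | egrep 'pos|ft|wid'
python3 -m inch '[0,0,0.25,0,0,0,0,0,0.5,0,0,0,0,0,0.7,0,0,0,0,0,0.7,0,0,0]' | egrep 'pos|ft'
python3 -m inch '[0,0,0,0,0,0,0,0,0,0,0,0,0,0,0,0,0,0,0,0,0,0,0,0,0,0,0,0,0,0,0,0,0,0,0,0,0,0,0,0,0,0]' 40 25 | tail -3
python3 -m inch '[0,0,-0.1,0,0,0,0,0,-0.4,0,0,0,0,0,-0.8,0,0,0,0,0,-1,0,0,0,0,0,-1,0,0,0,0,0,-1,0,0,0]' |tail -5
python3 -m inch '[0,0,0,0,0,-0.04,0,0,0,0,0,-0.08,0,0,0,0,0,-0.08,0,0,0,0,0,-0.08]' | egrep 'pos|ft'
python3 -c "
from h import *
go(.471,.282,.13,19.8)"
```

```text
position: [0.5173, -0.1458, 0.0905]
ft_force: [0.6, 0.6, 0.6]
grip_width: 0.0871
position: [0.5181, -0.1467, 0.0352]
ft_force: [-0.2, -0.5, -0.4]
ft_force: [-0.3, 1.3, 5.1]
grip_width: 0.06
grip_force: 25.0
position: [0.5189, -0.1479, 0.1172]
tool_rot: [0.994, 0.11, 0.001, 0.001]
ft_force: [0.1, 0.0, -1.1]
grip_width: 0.0598
grip_force: 25.0
position: [0.5176, -0.1473, 0.1149]
ft_force: [-0.3, 0.0, -1.8]
t 30.2 shift [ 1.265 -5.247 -0.179] turn [-0.001  0.001 -0.   ] F [-0.31  0.04 -1.82]
```

```bash
for i in 1 2 3 4 5 6; do python3 -m inch '[0.07,-0.3,-0.01,0,0,0,0.14,-0.6,-0.02,0,0,0,0.211,-0.8745,-0.03,0,0,0]' | grep pos; done
python3 -m inch '[0,0,0.3,0,0,0,0,0,0.6,0,0,0,0,0,0.85,0,0,0,0,0,0.85,0,0,0]' | egrep 'pos|ft'
python3 -c "
from h import *
cv2.imwrite('pics/side9.png',camera('side')[:,:,::-1])
cv2.imwrite('pics/v10.png',cv2.resize(cv2.imread('pics/side9.png')[220:400,180:400],(733,600),interpolation=2))
go(.471,.282,.041,19.8)"
```

```text
position: [0.5097, -0.0753, 0.1178]
position: [0.5018, -0.0032, 0.1203]
position: [0.4939, 0.0683, 0.1228]
position: [0.4861, 0.1397, 0.1251]
position: [0.4782, 0.2112, 0.1275]
position: [0.4703, 0.2827, 0.1298]
position: [0.4681, 0.2806, 0.0586]
ft_force: [-1.4, 0.4, -2.0]
t 32.08 shift [ 0.028 -0.005  0.241] turn [-0.     0.004  0.   ] F [ 0.31 -0.27 -0.7 ]
```

View pics/v10.png

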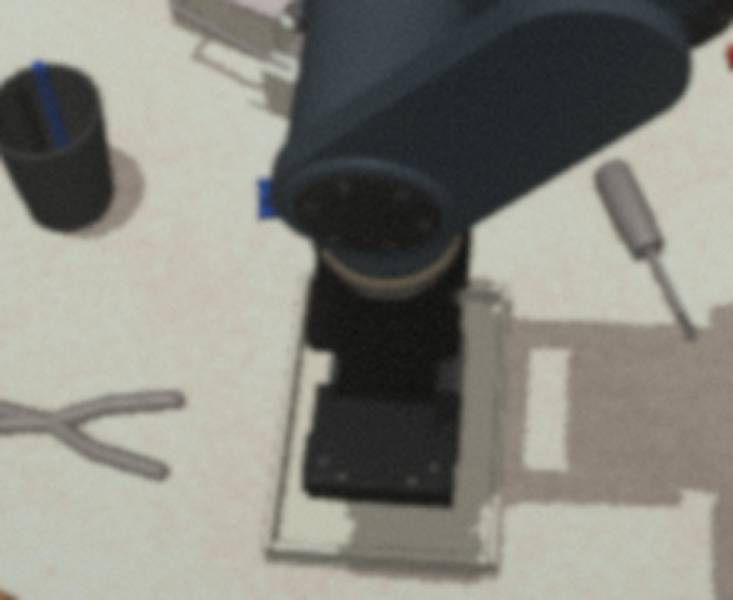

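The gripper is inside the tray outline and aligned with it. Lower until the force changes, release, and retreat.

```bash
python3 -m inch '[0,0,0.08,0,0,0,0,0,0.14,0,0,0,0,0,0.17,0,0,0,0,0,0.17,0,0,0]' | egrep 'pos|ft'
python3 -m inch '[0,0,0.01,0,0,0,0,0,0.02,0,0,0,0,0,0.02,0,0,0]' | egrep 'pos|ft'
python3 -m inch '[0,0,0.01,0,0,0,0,0,0.02,0,0,0,0,0,0.02,0,0,0]' | egrep 'pos|ft'
```

```text
position: [0.4715, 0.2815, 0.0493]
ft_force: [0.0, -1.1, -1.5]
position: [0.4715, 0.2816, 0.0478]
ft_force: [0.1, -0.2, -1.3]
position: [0.4712, 0.2816, 0.0459]
ft_force: [-0.4, -1.4, -2.2]
```

```bash
for i in 1 2 3 4; do python3 -m inch '[0,0,0.01,0,0,0,0,0,0.016,0,0,0,0,0,0.016,0,0,0]' | egrep 'pos|ft'; done
```

```text
position: [0.4712, 0.2815, 0.0445]
ft_force: [0.2, -0.7, -1.9]
position: [0.4712, 0.2815, 0.0432]
ft_force: [-0.9, 1.0, -0.7]
position: [0.4713, 0.2816, 0.0423]
ft_force: [-1.2, -0.5, 1.2]
position: [0.4713, 0.2816, 0.0422]
ft_force: [-1.8, -1.2, 10.0]
```

```bash
python3 -m inch '[0,0,-0.012,0,0,0,0,0,-0.012,0,0,0,0,0,-0.012,0,0,0,0,0,-0.012,0,0,0,0,0,-0.012,0,0,0]' 76 | egrep 'ft|wid'
python3 -m inch '[0,0,-0.2,0,0,0,0,0,-0.5,0,0,0,0,0,-1,0,0,0,0,0,-1,0,0,0]' |egrep 'pos|ft'
for i in 1 2 3; do python3 -m inch '[0,0.4,-0.1,0,0,0,0,0.8,-0.2,0,0,0,0,1,-0.3,0,0,0]' |egrep 'time|pos'; done
python3 -c "
from h import *
a=camera('top')[:,:,::-1];b=camera('side')[:,:,::-1];cv2.imwrite('pics/top10.png',a)
cv2.imwrite('pics/v11.png',cv2.resize(np.hstack([a[90:310,140:340],b[180:400,170:370]]),(800,440),interpolation=2))"
```

```text
ft_force: [-0.2, 0.8, -0.4]
grip_width: 0.0755
position: [0.475, 0.283, 0.1271]
ft_force: [1.1, 0.0, 1.6]
time: 34.92
position: [0.4994, 0.2043, 0.146]
time: 35.17
position: [0.5269, 0.1283, 0.1699]
time: 35.42
position: [0.5543, 0.0527, 0.1939]
```

View pics/v11.png

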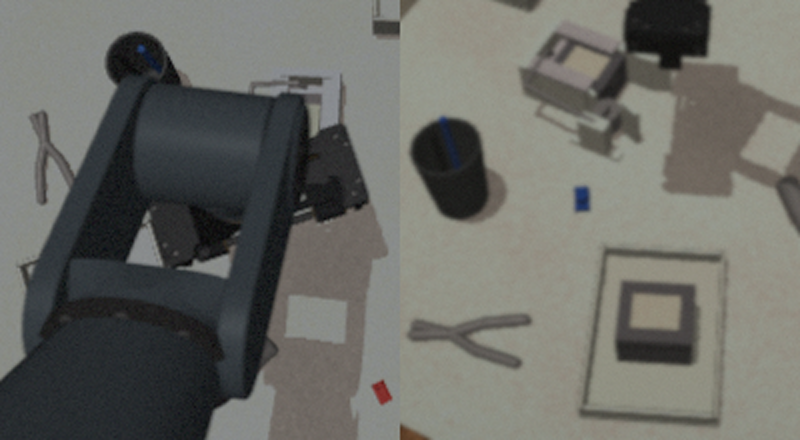

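The light case lies flat in the tray, the full case is in the dock with the roller out behind it, the other things are where they were, and the gripper is clear. Let the arm settle and hand in.

```bash
python3 -m inch '[0,0,0,0,0,0,0,0,0,0,0,0,0,0,0,0,0,0,0,0,0,0,0,0]' | egrep 'time|pos|ft'; python3 -c "
from rig import hand_in
print(hand_in())"
```

```text
time: 35.85
position: [0.5519, 0.0571, 0.1931]
ft_force: [0.3, 0.2, 0.4]
the job is handed in; nothing more can be done
None
```

The job is handed in at about 36 s with no verdict shown: the full case (about 6 N) is at the dock's stop with the catch out, and the empty one (about 1.5 N) is flat in the tray. One early push jammed at the mouth with about 35 N at the wrist, so the 25 N dock limit may have been passed then.

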